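Pull the empty reagent bottle and mark its bay

TASK

One of the three identical bottles leaning in the rack is empty and the other two are full: find the empty one by its weight and stand it upright in the shallow metal returns tray, leaving the full ones in their own bays. Slide the marker at the back of the rack so that it stands in line with the bay you emptied. Do not knock a bottle over or shift the other things on the bench.

Things in the scene. Friction and masses are not known exactly. Their poses are not given: they have to be found in the camera images.
- rack: grey rack, 126 x 264 mm, fixed; origin at centre of underside, x away from the robot, y along the row of bays, z up. Three bays at rack y +85 (left), 0 (middle), -85 (right) mm; their floor slopes, so bottles lean 25 degrees with the top towards the robot (bottle axis in rack axes -0.423, 0, 0.906). A rail (top at z 87 mm) with a sliding marker runs along the back edge, behind the bottles
- bottle_left_centre (a point): bottle that starts in the left bay, loose: amber, round, black cap, 48 mm diameter, 78 mm tall, straight sides to 52 mm up, rigid, closed. Point on its axis 39 mm above its foot; z axis towards the cap. All three look alike: empty about 0.06 kg, full 0.33 to 0.45 kg. A lift of about 12 mm straight up frees it from the rack's walls and floor, so its weight can be felt
- bottle_middle_centre (a point): bottle that starts in the middle bay, loose: amber, round, black cap, 48 mm diameter, 78 mm tall, straight sides to 52 mm up, rigid, closed. Point on its axis 39 mm above its foot; z axis towards the cap. All three look alike: empty about 0.06 kg, full 0.33 to 0.45 kg. A lift of about 12 mm straight up frees it from the rack's walls and floor, so its weight can be felt
- bottle_right_centre (a point): bottle that starts in the right bay, loose: amber, round, black cap, 48 mm diameter, 78 mm tall, straight sides to 52 mm up, rigid, closed. Point on its axis 39 mm above its foot; z axis towards the cap. All three look alike: empty about 0.06 kg, full 0.33 to 0.45 kg. A lift of about 12 mm straight up frees it from the rack's walls and floor, so its weight can be felt
- bay_left (a point): where the centre of a bottle standing in the left bay is (fixed to the rack). Bay walls, measured along the leaning bottle from the sloped floor: front and back 34 mm high; low blocks at the sides (rack y) 16 mm high, so fingers closing along rack y keep their tips above that. About 12 mm total play round the bottle; 37 mm gap between neighbouring bottles
- bay_middle (a point): where the centre of a bottle standing in the middle bay is (fixed to the rack). Bay walls, measured along the leaning bottle from the sloped floor: front and back 34 mm high; low blocks at the sides (rack y) 16 mm high, so fingers closing along rack y keep their tips above that. About 12 mm total play round the bottle; 37 mm gap between neighbouring bottles
- bay_right (a point): where the centre of a bottle standing in the right bay is (fixed to the rack). Bay walls, measured along the leaning bottle from the sloped floor: front and back 34 mm high; low blocks at the sides (rack y) 16 mm high, so fingers closing along rack y keep their tips above that. About 12 mm total play round the bottle; 37 mm gap between neighbouring bottles
- marker (a joint): sliding marker on the rail at the back of the rack: its position along the rack's y in m; 0 in line with the middle bay, +0.085 with the left bay, -0.085 with the right bay; travel -0.105 to +0.105; drags with about 1.2 N and stays where it is left
- marker_grip (a point): centre of the marker's upright black fin: 22 mm along rack y, 16 mm along rack x, upright sides; point 114 mm above the bench, fin top 19 mm above the point, and 21 mm below it begins the carriage, 40 mm along rack y and 30 mm along rack x. A gripper leaned like the bottles (top towards the robot, closing along rack y) reaches it clear of bottles and monitor
- tray: shallow plain aluminium returns tray, 150 (its x) x 106 (its y) mm 12 mm high with a narrow turned-out rim, walls 3 mm; fixed on the bench to the left of the rack; its x axis points roughly away from the robot. Origin at the centre of its underside; the inner floor is 3 mm above the bench
- timer: small bench timer, 44 x 64 x 33 mm, loose, in front of the rack, a bystander; origin at the centre of its underside
- label_roll: roll of labels lying flat behind the rack, 74 mm diameter, 30 mm high, loose, a bystander; origin at the centre of its underside
- screen_corner (a point): obstacle, fixed: lower right corner of the monitor's upright screen, 164 mm above the bench; from here the screen extends 0.54 m to the left and 0.10 m towards the robot (far left corner at x 0.50, y 0.84), up to z 0.49, 12 mm thick
- analyser_side (a point): obstacle, fixed: foot of the analyser's left side, a wall along the x direction from x 0.25 back; the analyser fills all to the right of it up to about z 0.27 (rising further back, beyond x 0.6). Its raised hood hangs over it from z 0.75 up, forward to x 0.25, and ends at this side

How it is judged:
By the outcome, as a careful person would: the job done as asked, in the order asked, and still so for the second after the job is handed in, with the robot touching nothing.
It also fails if it takes over 72 s, if anything falls off the work surface, if the arm or the gripper's body presses on something with over 40 N, if the wrist force passes 120 N, or if a joint passes its speed limit or range.

ROBOT

A 6-joint arm with a two-finger parallel gripper is mounted at the origin on a cart in front of the work surface, level with it; the furniture and walls round the work are solid. World frame = base frame: x ahead of the robot, y to its left, z up, the work surface at z = 0. Lengths are in m, angles in rad, forces in N, time in s.
With the tool pointing down it reaches from about 0.375 to 0.9 m from the base axis. Payload 3.1 kg.
Tool frame: the origin (TCP) lies at the centre of the arm's flange, where the gripper is bolted on; the fingertips stand 182 mm ahead of it and the grasp point (between the pads) lies 164 mm ahead of it; z points along the fingers, y is the line along which they close (so a half turn about z gives the same grasp; the last joint's range is limited). The gripper opens to 87 mm and grips with 3 to 60 N. Pads are 19 mm wide; open, the fingers measure 117 mm over their backs; the gripper's body (75 mm by 190 mm) begins 51 mm behind the grasp point.
Start: joints at [1.111, 0.527, 1.433, -0, 1.181, -0.178], TCP at [0.174, 0.6, 0.405] pointing down, gripper open.
Joint ranges: [-3.08, 3.08], [-0.75, 2.2], [0.22, 2.44], [-1.43, 4.57], [0, 2.65], [-2.85, 2.85]. Speed limits (rad/s): [2.79, 2.79, 3.14, 3.14, 3.14, 3.14].

INTERFACE

Orientations are given as a unit quaternion [x, y, z, w].
In Python, from rig import * gives the robot as it stands.
- The arm moves only by the tool move_arm, never from a script. Its argument "commands" is a list that holds one entry, the list of rows, each a list of 6 numbers: the shift along the tool's x, y, z in units of 40 mm (1.0 is 40 mm), then the turn, a rotation vector about the tool's x, y, z in rad. A call has 1 to 12 rows; each row is the pose to reach, as a shift and turn from the pose commanded when the call began, along the tool's axes at that moment; what a row does not reach only later rows make up. A row lasts 1/8 s, in which the tool goes at most 62.5 mm and 10.7 degrees, less where a joint would pass 70% of its speed; a pose out of reach is approached as far as the arm can. A call with a gripper value outside its range is refused whole. "claw" is the closure, from -1 (fully open) to 1 (shut), so that 0 is half open, set as the call begins (left out, the last holds). The fingers move at their own pace and stop on an object; "squeeze" is the grip in N (left out, the last holds). Time passes only in rows, so rows that repeat a pose let the fingers close. It gives the time, the measured TCP pose, the force, the opening and the grip force at its end, in the units of the state.
- get_obs(): the state, without advancing time (a new reading comes with each control period).
- camera(name): name is "scene" or "side" or "wrist"; returns a dict with "pixels" (420x560x3 uint8, blue, green, red), "range_z" (420x560 float32, m along the optical axis (not along the pixel's ray), 0 where there is no reading), "camera_matrix" (3x3 intrinsics, pixels), "extrinsics" (4x4, takes a point from world to camera coordinates). Camera axes: x right, y up, looking along -z (the intrinsics and any distortion apply to the point x, -y, -z); pixel columns grow to the right and rows downward; lengths in m; the calibration is good to about 2 mm. A picture is of the moment at which its call begins.
- hand_in(): hands the job in; it is judged then, once.
The state is a dict: "time": time; "q": joint angles; "joint_velocities": joint speeds; "joint_torque": joint torques, N m; "position": TCP position; "tool_rot": TCP orientation; "ft_force": force on the tool from outside, world axes, zero at the start; "moment": the same for the moment, N m; "grip_width": finger opening in m; "grip_force": force on a finger pad.
Only numpy, scipy, OpenCV 4.12 (cv2) and the standard library are available. Lean on these libraries where they do the work, as an engineer would, in place of code of your own. Each camera call takes 0.05 s, during which the arm holds its last target. There are 200 camera calls.

## Working session

There is one attempt and no reset: what is moved stays moved. The work goes in short steps, Python scripts to look and compute and a tool call to move; the robot and the scene stay as the last step left them, time stands still between calls to the robot, and variables do not carry over. Pictures are saved under pics/ and viewed, at most 10 in all, crops included, and the job is handed in when it is done.

Besides the shell and the picture viewer there is one more tool, called after "Request:" as name(argument=value, ...), one argument or row to a line, values as JSON. move_arm: Moves the arm, as the interface text tells. Its arguments: {"type":"object","properties":{"commands":{"type":"array","items":{"type":"array","items":{"type":"array","items":{"type":"number"}}}},"claw":{"type":"number"},"squeeze":{"type":"number"}},"required":["commands"]}

```bash
mkdir -p pics; cat > h.py <<'E'
import numpy as np, cv2
from scipy.spatial.transform import Rotation as R
from rig import *
def cloud(c):
    K=c["camera_matrix"];T=np.linalg.inv(c["extrinsics"]);z=c["range_z"]
    v,u=np.mgrid[:z.shape[0],:z.shape[1]]
    P=np.stack([(u-K[0,2])/K[0,0]*z,-(v-K[1,2])/K[1,1]*z,-z],-1)
    W=P@T[:3,:3].T+T[:3,3]; W[z==0]=np.nan
    return W
E
python3 - <<'E'
from h import *
o=get_obs();print(o)
for n in("scene","side"):
    c=camera(n);cv2.imwrite(f"pics/{n}0.png",c["pixels"]);np.savez(f"{n}0.npz",**c);print(c["camera_matrix"],np.linalg.inv(c["extrinsics"]))
E
```

```text
{'time': 0.0, 'q': array([ 1.11050656e+00,  5.28468160e-01,  1.43386601e+00, -3.34130942e-05,
        1.18140616e+00, -1.78431064e-01]), 'joint_velocities': array([-0.00019199, -0.00019141,  0.00084714,  0.00014252,  0.00110382,
        0.00042528]), 'joint_torque': array([ 2.79090364e-05, -4.40052581e+01, -1.76584715e+01,  6.33656234e-02,
        5.83838322e-02, -1.67370699e-04]), 'position': array([0.17362239, 0.60005399, 0.40378154]), 'tool_rot': array([ 1.40456937e-01,  9.90086206e-01, -1.02439338e-03, -3.22474277e-04]), 'ft_force': array([ 0.22225851, -1.09093457,  0.44820512]), 'moment': array([-0.04789503,  0.01881218, -0.01396033]), 'grip_force': 0.0, 'grip_width': 0.08692383166646926}
[[415.9152416    0.         280.81415008]
 [  0.         415.9152416  209.42131889]
 [  0.           0.           1.        ]] [[ 0.88761274  0.35672987 -0.29135447  0.26157058]
 [-0.4604417   0.67115984 -0.58098012 -0.23936069]
 [-0.01170755  0.64983711  0.75998333  0.76795971]
 [ 0.          0.          0.          1.        ]]
[[490.40654702   0.         274.91928903]
 [  0.         490.40654702 204.8395456 ]
 [  0.           0.           1.        ]] [[-0.98789384  0.07648635 -0.1349652   0.34672686]
 [-0.15480018 -0.42920687  0.88984176  1.18065294]
 [ 0.01013275  0.89996183  0.43585092  0.58910592]
 [ 0.          0.          0.          1.        ]]
```

View pics/scene0.png

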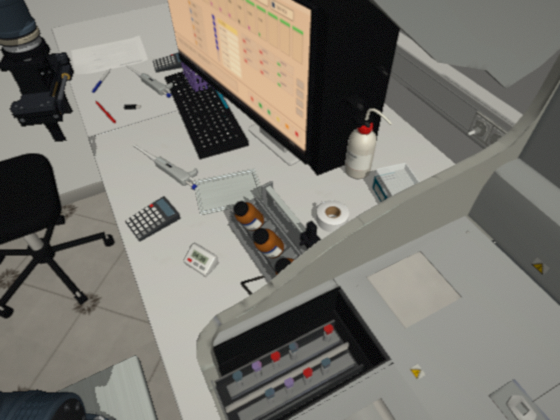

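View pics/side0.png

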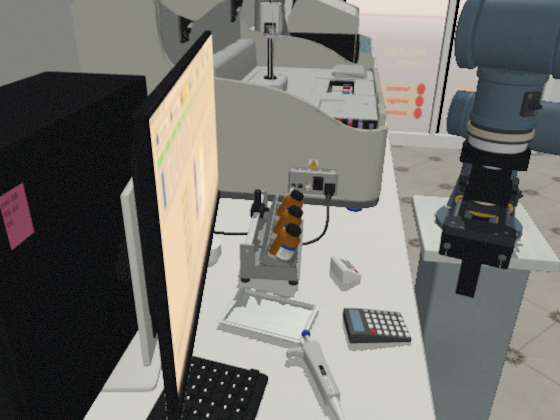

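The scene picture shows bottles at about (247,212), (267,240) and (284,266), the marker at (310,235) and the tray at (226,190). In the side picture the bottles are at (290,200), (290,217) and (287,242), the fin at (257,203) and the tray at (270,314). Next I build a top-down height map.

```bash
cat > m.py <<'E'
from h import *
import sys
S=1250; x0,x1,y0,y1=.25,.75,-.05,.55   # px: col=(y1-y)*S, row=(x1-x)*S
def top(c):
    W=cloud(c).reshape(-1,3);C=c["pixels"].reshape(-1,3)
    k=np.isfinite(W[:,0])&(W[:,0]>x0)&(W[:,0]<x1)&(W[:,1]>y0)&(W[:,1]<y1)&(W[:,2]<.16)
    W,C=W[k],C[k]; i=np.argsort(W[:,2]);W,C=W[i],C[i]
    im=np.zeros((int((x1-x0)*S)//1,int((y1-y0)*S),3),np.uint8)
    for d in range(3):
        for e in range(3):
            r=np.clip(((x1-W[:,0])*S).astype(int)+d,0,im.shape[0]-1);q=np.clip(((y1-W[:,1])*S).astype(int)+e,0,im.shape[1]-1)
            im[r,q]=C
    return im
a=[]
for n in("scene","side"):
    c=dict(np.load(n+"0.npz"));a.append(cv2.resize(top(c),None,fx=.8,fy=.8))
    W=cloud(c); k=(W[...,2]>-.01)&(W[...,2]<.01)&(W[...,0]>.3)&(W[...,0]<.5)&(W[...,1]>.1)&(W[...,1]<.5);print(n,np.median(W[...,2][k]))
    hsv=cv2.cvtColor(c["pixels"],cv2.COLOR_BGR2HSV)
    amb=(hsv[...,0]>5)&(hsv[...,0]<22)&(hsv[...,1]>150)&(W[...,2]>.03)&(W[...,2]<.14)&(W[...,0]<.7)&(W[...,1]<.4)&(W[...,1]>-.05)
    nb,l,st,ce=cv2.connectedComponentsWithStats(amb.astype(np.uint8))
    for i in range(1,nb):
        if st[i,4]>25: print(n,st[i],np.nanmean(W[l==i],0).round(4))
    blk=(c["pixels"].max(-1)<55)&(W[...,2]>.06)&(W[...,2]<.15)&(W[...,0]<.7)&(W[...,0]>.3)&(W[...,1]<.4)&(W[...,1]>-.05)
    nb,l,st,ce=cv2.connectedComponentsWithStats(blk.astype(np.uint8))
    for i in range(1,nb):
        if st[i,4]>25: print("blk",n,st[i],np.nanmean(W[l==i],0).round(4),np.nanmin(W[l==i],0).round(3),np.nanmax(W[l==i],0).round(3))
im=cv2.resize(np.vstack(a),None,fx=.7,fy=.7);
cv2.imwrite("pics/top.png",np.hstack(a)[:, :] if 0 else cv2.resize(np.hstack(a),(800,334)))
s=dict(np.load("side0.npz"))["pixels"];t=dict(np.load("scene0.npz"))["pixels"]
cv2.imwrite("pics/crop.png",np.hstack([cv2.resize(s[170:350,200:400],(400,360),interpolation=2),cv2.resize(t[160:290,180:360],(400,289),interpolation=2).repeat(1,0) if 0 else cv2.resize(t[150:312,180:360],(400,360),interpolation=2)]))
E
python3 m.py
```

```text
scene 0.00011634614225847217
scene [235 203  28  21 275] [0.4562 0.2958 0.0912]
scene [254 229  29  23 290] [0.4611 0.2111 0.0921]
blk scene [317 131   8  31 144] [0.692  0.3985 0.1075] [0.683 0.396 0.06 ] [0.7   0.4   0.149]
blk scene [234 202  14  14 165] [0.4399 0.3039 0.112 ] [0.426 0.291 0.099] [0.455 0.321 0.12 ]
blk scene [299 222  21  27 316] [0.5329 0.1807 0.1044] [0.513 0.165 0.074] [0.552 0.202 0.135]
blk scene [252 228  17  16 206] [0.445  0.2211 0.112 ] [0.431 0.207 0.086] [0.463 0.239 0.121]
blk scene [274 258  17  15 153] [0.4508 0.1424 0.1131] [0.437 0.132 0.086] [0.47  0.158 0.121]
side 0.002838447993948612
side [270 195  32  60 839] [0.4629 0.2558 0.0914]
blk side [313 177  10  13 124] [0.4118 0.0357 0.0982] [0.4   0.029 0.079] [0.424 0.042 0.115]
blk side [325 184  10  17 119] [0.3806 0.0607 0.0936] [0.369 0.026 0.079] [0.393 0.11  0.101]
blk side [251 190  18  28 224] [0.5352 0.1936 0.1034] [0.514 0.171 0.075] [0.551 0.208 0.137]
blk side [291 190  13  11  94] [0.4524 0.148  0.1129] [0.438 0.133 0.1  ] [0.466 0.158 0.122]
blk side [289 206  14  12 116] [0.446  0.2318 0.1128] [0.432 0.211 0.099] [0.46  0.242 0.122]
blk side [286 224  15  13 144] [0.4402 0.3158 0.1132] [0.426 0.297 0.1  ] [0.455 0.327 0.122]
```

View pics/top.png

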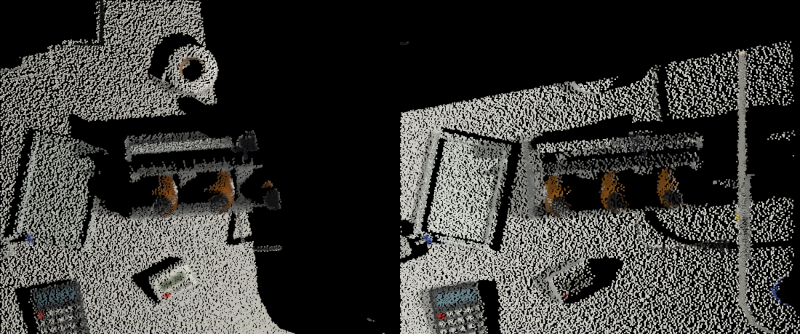

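View pics/crop.png

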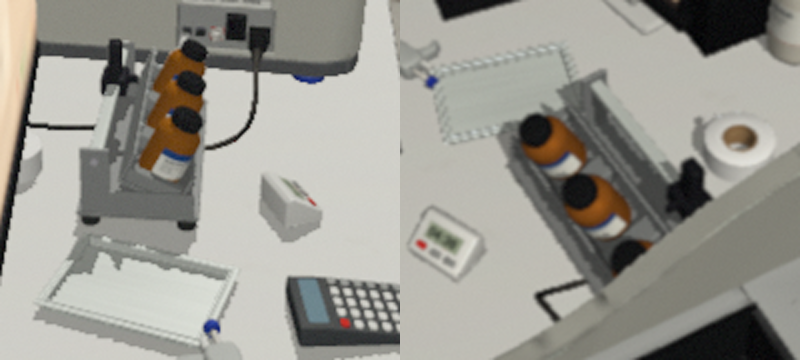

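The top view shows the rack yawed about 4°, the tray turned about -10° near (0.465, 0.456), and the timer clear of the work. Next I fit precise poses.

```bash
cat > fit.py <<'E'
from h import *
from scipy.optimize import least_squares
P=[]
for n,b in(("scene",0),("side",0.0)):
    c=dict(np.load(n+"0.npz"));W=cloud(c).reshape(-1,3);W=W[np.isfinite(W[:,0])];W[:,2]-=b
    P.append(W[(W[:,0]>.3)&(W[:,0]<.7)&(W[:,1]>-.05)&(W[:,1]<.6)&(W[:,2]<.2)])
# rail
for i,W in enumerate(P):
    k=(abs(W[:,2]-.087)<.007)&(W[:,0]>.5)&(W[:,0]<.58)&(W[:,1]>.1)&(W[:,1]<.36)
    Q=W[k];Q=Q[(Q[:,1]<.15)|(Q[:,1]>.225)]
    p=np.polyfit(Q[:,1],Q[:,0],1);print("rail",len(Q),p,np.degrees(np.arctan(-p[0])),Q.min(0),Q.max(0))
yaw=np.radians(4)
for it in range(3):
  C=[]
  for which in([0,1],[0],[1]):
    cs=[]
    for g in((.455,.297),(.461,.213),(.467,.132)):
        Rr=R.from_euler('z',yaw).as_matrix();a=Rr@np.array([-.423,0,.906])
        e1=Rr@np.array([.906,0,.423]);e2=Rr[:,1]
        o=np.array([g[0],g[1],.0855]) # near axis
        W=np.vstack([P[j] for j in which])-o
        s=W@a
        top=W[(abs(W@e1)<.016)&(abs(W@e2)<.016)&(s>.01)]@a
        pos=np.zeros(2)
        for q in range(6):
            u=W@e1-pos[0];v=W@e2-pos[1]; r=np.hypot(u,v)
            k=(s>-.012)&(s<.010)&(abs(r-.024)<(.010 if q<3 else .005))
            if k.sum()<15: break
            f=least_squares(lambda x:np.hypot(W[k]@e1-x[0],W[k]@e2-x[1])-.024,pos,loss="soft_l1",f_scale=.002);pos=f.x
        top_s=np.percentile(top,92) if len(top)>5 else np.nan
        cen=o+pos[0]*e1+pos[1]*e2+(top_s-.039)*a
        cs.append(cen)
        if it==2: print(which,"centre",cen.round(4),"n",k.sum(),"rms",np.sqrt(np.mean(f.fun**2)).round(4))
    C.append(np.array(cs))
  d=C[0][0]-C[0][2]; 
  if it==2: print("yaw",np.degrees(np.arctan2(-d[0],d[1])),np.linalg.norm(d))
# tray
for W in P:
    k=(W[:,2]>.008)&(W[:,2]<.018)&(abs(W[:,0]-.465)<.1)&(abs(W[:,1]-.456)<.08);print("tray",k.sum(),cv2.minAreaRect(W[k][:,:2].astype(np.float32)))
W=P[0]
E
python3 fit.py
```

```text
rail 385 [-0.06961632  0.5506535 ] 3.9822960528979827 [0.50048742 0.22551122 0.08016701] [0.54318581 0.35956268 0.093923  ]
rail 284 [0.01152198 0.52576841] -0.6601317534106862 [0.50006376 0.10017541 0.08033477] [0.54501944 0.35999529 0.0939509 ]
[0, 1] centre [0.454  0.309  0.0801] n 397 rms 0.0016
[0, 1] centre [0.4595 0.225  0.0798] n 273 rms 0.0015
[0, 1] centre [0.4674 0.1387 0.081 ] n 85 rms 0.0016
[0] centre [0.4539 0.3102 0.0782] n 162 rms 0.0014
[0] centre [0.4598 0.2255 0.0787] n 162 rms 0.0011
[0] centre [0.4694 0.1322 0.0803] n 3 rms 0.0011
[1] centre [0.4545 0.3081 0.0813] n 237 rms 0.0014
[1] centre [0.4606 0.2231 0.0814] n 110 rms 0.0016
[1] centre [0.4672 0.1387 0.0816] n 82 rms 0.0016
yaw 4.494890871295824 0.17083105667302756
tray 528 ((0.452472060918808, 0.46210452914237976), (0.12208296358585358, 0.18685223162174225), 79.25180053710938)
tray 1110 ((0.45971977710723877, 0.45887482166290283), (0.12282465398311615, 0.17552417516708374), 77.3347396850586)
```

```bash
cat > t.py <<'E'
from h import *
import sys
# t.py gx gy gz yaw_deg lean_deg : row to bring the grasp point there
o=get_obs();p0=o["position"];R0=R.from_quat(o["tool_rot"])
def row(g,yaw,lean):
    D=R.from_euler('z',yaw,degrees=True)*R.from_euler('y',-lean,degrees=True)*R.from_quat([0,1,0,0])
    p=np.array(g)-.164*D.as_matrix()[:,2]
    return np.r_[R0.inv().apply(p-p0)/.04,(R0.inv()*D).as_rotvec()].round(3).tolist()
def info():
    E=R0.as_matrix();print("t",round(o["time"],2),"G",(p0+.164*E[:,2]).round(4),"z",E[:,2].round(3),"y",E[:,1].round(3),"F",o["ft_force"].round(2),"w",round(o["grip_width"],4),"gf",round(o["grip_force"],1),"q",o["q"].round(2))
if __name__=="__main__":
    info();a=[float(v) for v in sys.argv[1:]]
    for i in range(0,len(a),5): print(row(a[i:i+3],a[i+3],a[i+4]))
E
python3 t.py .415 .309 .165 4.3 25  .4527 .309 .083 4.3 25
```

```text
t 0.1 G [0.1735 0.5998 0.2399] z [-0.001 -0.002 -1.   ] y [ 0.278  0.961 -0.002] F [ 0.35 -0.27  0.39] w 0.0871 gf 0.0 q [ 1.11  0.53  1.43 -0.    1.18 -0.18]
[-6.197, -5.913, 2.265, -0.08, -0.432, -0.351]
[-7.103, -5.647, 4.314, -0.08, -0.432, -0.351]
```

Request:
move_arm(
  commands=[
    [[-6.2,-5.9,1.5,-0.08,-0.432,-0.351],[-6.2,-5.9,1.5,-0.08,-0.432,-0.351],[-6.2,-5.9,1.5,-0.08,-0.432,-0.351],[-6.2,-5.9,1.5,-0.08,-0.432,-0.351],[-6.2,-5.9,1.5,-0.08,-0.432,-0.351],[-6.2,-5.9,1.5,-0.08,-0.432,-0.351],[-6.2,-5.9,1.5,-0.08,-0.432,-0.351],[-6.2,-5.9,1.5,-0.08,-0.432,-0.351],[-6.2,-5.9,2.26,-0.08,-0.432,-0.351],[-6.2,-5.9,2.26,-0.08,-0.432,-0.351],[-6.2,-5.9,2.26,-0.08,-0.432,-0.351],[-6.2,-5.9,2.26,-0.08,-0.432,-0.351]],
  ],
  claw=-0.52,
  squeeze=12,
)

```text
time: 1.6
position: [0.3464, 0.3053, 0.3152]
tool_rot: [-0.037, 0.975, 0.01, 0.217]
ft_force: [0.0, -0.7, 0.3]
grip_width: 0.0664
grip_force: 0.0
```

```bash
python3 t.py  .4527 .309 .083 4.3 25; python3 - <<'E'
from h import *
c=camera("wrist");cv2.imwrite("pics/w1.png",c["pixels"]);np.savez("w1.npz",**c)
E
```

```text
t 1.6 G [0.4158 0.3111 0.1668] z [ 0.423  0.035 -0.905] y [-0.076  0.997  0.003] F [ 0.04 -0.73  0.26] w 0.0664 gf 0.0 q [ 0.53  0.44  2.03 -0.62  0.32 -0.56]
[0.05, -0.115, 2.284, 0.003, 0.003, 0.0]
```

View pics/w1.png

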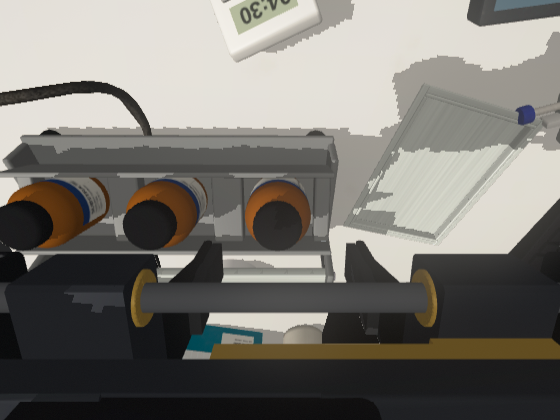

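The wrist picture shows the left bottle at (278,215), centred between the fingers at (205 to 355, 290). The tray is seen at about (440,165). Now I descend.

Request:
move_arm(
  commands=[
    [[0.05,-0.11,0.9,0.003,0.003,0],[0.05,-0.11,1.7,0.003,0.003,0],[0.05,-0.11,2.28,0.003,0.003,0],[0.05,-0.11,2.28,0.003,0.003,0],[0.05,-0.11,2.28,0.003,0.003,0]],
  ],
)

```text
time: 2.28
position: [0.3832, 0.3033, 0.2316]
tool_rot: [-0.036, 0.976, 0.008, 0.216]
ft_force: [0.2, 0.1, -0.1]
grip_width: 0.0664
grip_force: 0.0
```

```bash
python3 t.py  .4527 .309 .083 4.3 25; python3 - <<'E'
from h import *
# tray from wrist depth
c=dict(np.load("w1.npz"));W=cloud(c);print("bench z",np.nanmedian(W[100:140,350:380,2]))
m=np.zeros(W.shape[:2],np.uint8);cv2.fillPoly(m,[np.array([[425,80],[505,100],[515,125],[545,125],[440,250],[335,225]])],1)
k=(m>0)&(W[...,2]>.007)&(W[...,2]<.018);Q=W[k][:,:2].astype(np.float32);print(k.sum(),cv2.minAreaRect(Q),cv2.boxPoints(cv2.minAreaRect(Q)))
for uv in((426,88),(530,125),(347,222),(436,240)): print(uv,np.nanmedian(W[uv[1]-2:uv[1]+3,uv[0]-2:uv[0]+3],(0,1)).round(3))
E
```

```text
t 2.27 G [0.4521 0.3083 0.0829] z [ 0.42   0.031 -0.907] y [-0.074  0.997 -0.   ] F [ 0.17  0.13 -0.08] w 0.0664 gf 0.0 q [ 0.48  0.65  2.02 -1.16  0.18 -0.04]
[-0.009, 0.013, 0.004, -0.001, -0.001, -0.001]
bench z 0.000543080379997618
4839 ((0.4651508927345276, 0.4586763083934784), (0.11899739503860474, 0.16241498291492462), 78.66736602783203) [[0.37383494 0.41629532]
 [0.5330833  0.38438   ]
 [0.5564668  0.50105727]
 [0.39721847 0.5329726 ]]
(426, 88) [0.377 0.42  0.012]
(530, 125) [0.401 0.519 0.013]
(347, 222) [0.526 0.389 0.012]
(436, 240) [0.546 0.494 0.012]
```

Request:
move_arm(
  commands=[
    [[0,0,0,0,0,0],[0,0,0,0,0,0],[0,0,0,0,0,0],[0,0,0,0,0,0],[0,0,0,0,0,0]],
  ],
  claw=1,
  squeeze=20,
)

```text
time: 2.9
position: [0.3832, 0.3035, 0.2315]
tool_rot: [-0.036, 0.976, 0.008, 0.216]
ft_force: [-2.4, 1.2, 6.7]
grip_width: 0.0472
grip_force: 20.0
```

```bash
python3 t.py .4527 .309 .098 4.3 25
```

```text
t 2.9 G [0.4521 0.3088 0.0828] z [ 0.42   0.032 -0.907] y [-0.075  0.997  0.   ] F [-2.39  1.16  6.7 ] w 0.0472 gf 20.0 q [ 0.48  0.65  2.02 -1.16  0.18 -0.04]
[-0.169, 0.006, -0.338, 0.0, -0.001, -0.0]
```

Request:
move_arm(
  commands=[
    [[-0.08,0,-0.17,0,0,0],[-0.17,0,-0.36,0,0,0],[-0.17,0,-0.36,0,0,0],[-0.17,0,-0.36,0,0,0],[-0.17,0,-0.36,0,0,0],[-0.17,0,-0.36,0,0,0]],
  ],
)

```text
time: 3.65
position: [0.3834, 0.3032, 0.2464]
tool_rot: [-0.036, 0.976, 0.007, 0.215]
ft_force: [-0.3, 0.4, -4.3]
grip_width: 0.0473
grip_force: 20.0
```

Request:
move_arm(
  commands=[
    [[0,0,0,0,0,0],[0,0,0,0,0,0]],
  ],
)

```text
time: 3.9
position: [0.3835, 0.3032, 0.2467]
tool_rot: [-0.036, 0.976, 0.008, 0.215]
ft_force: [-0.7, 0.6, -4.1]
grip_width: 0.0475
grip_force: 20.0
```

```bash
python3 t.py .4527 .309 .083 4.3 25
```

```text
t 3.9 G [0.4522 0.3082 0.0979] z [ 0.419  0.03  -0.907] y [-0.074  0.997 -0.001] F [-0.68  0.61 -4.1 ] w 0.0475 gf 20.0 q [ 0.48  0.61  2.01 -0.97  0.2  -0.23]
[0.155, 0.015, 0.344, -0.001, -0.002, -0.001]
```

Left is full (4.1 N), so I lower it back, release and retreat.

Request:
move_arm(
  commands=[
    [[0.08,0.01,0.18,0,0,0],[0.16,0.01,0.34,0,0,0],[0.16,0.01,0.34,0,0,0],[0.16,0.01,0.34,0,0,0]],
  ],
)

```text
time: 4.4
position: [0.3834, 0.3036, 0.2318]
tool_rot: [-0.036, 0.976, 0.008, 0.215]
ft_force: [-1.2, -0.2, -3.8]
grip_width: 0.0473
grip_force: 20.0
```

Request:
move_arm(
  commands=[
    [[0,0,0,0,0,0],[0,0,0,0,0,0],[0,0,0,0,0,0],[0,0,-0.8,0,0,0],[0,0,-1.8,0,0,0],[0,0,-2.3,0,0,0],[0,0,-2.3,0,0,0]],
  ],
  claw=-0.52,
)

```text
time: 5.28
position: [0.3445, 0.301, 0.3166]
tool_rot: [-0.036, 0.976, 0.008, 0.217]
ft_force: [0.2, 0.3, 0.3]
grip_width: 0.0664
grip_force: 0.0
```

```bash
python3 t.py .4195 .2245 .168 4.3 25 .459 .2245 .083 4.3 25
```

```text
t 5.28 G [0.4137 0.3063 0.168 ] z [ 0.422  0.032 -0.906] y [-0.074  0.997  0.001] F [0.23 0.33 0.31] w 0.0664 gf 0.0 q [ 0.52  0.44  2.04 -0.61  0.32 -0.57]
[0.004, -2.047, -0.004, 0.001, 0.001, -0.001]
[0.011, -2.122, 2.338, 0.001, 0.001, -0.001]
```

Request:
move_arm(
  commands=[
    [[0,-1.0,0,0,0,0],[0,-2.05,0,0,0,0],[0,-2.05,0,0,0,0],[0,-2.08,0.7,0,0,0],[0,-2.1,1.6,0,0,0],[0.01,-2.12,2.34,0,0,0],[0.01,-2.12,2.34,0,0,0],[0.01,-2.12,2.34,0,0,0]],
  ],
)

```text
time: 6.28
position: [0.3973, 0.2236, 0.2376]
tool_rot: [-0.037, 0.977, 0.006, 0.208]
ft_force: [-0.0, 0.5, -0.1]
grip_width: 0.0662
grip_force: 0.0
```

```bash
python3 t.py .459 .2245 .083 4.3 25
```

```text
t 6.28 G [0.4639 0.2281 0.0878] z [ 0.406  0.027 -0.914] y [-0.075  0.997 -0.003] F [-0.02  0.53 -0.1 ] w 0.0662 gf 0.0 q [ 0.29  0.62  2.1  -1.43  0.09  0.06]
[0.237, -0.093, 0.058, -0.003, -0.018, 0.001]
```

Joint 4 is at its limit here, near the wrist singularity. A smaller lean is fine because the pads close along rack y.

```bash
python3 t.py .4235 .2245 .16 4.3 16 .459 .2245 .083 4.3 16
```

```text
t 6.28 G [0.4639 0.2281 0.0878] z [ 0.406  0.027 -0.914] y [-0.075  0.997 -0.003] F [-0.02  0.53 -0.1 ] w 0.0662 gf 0.0 q [ 0.29  0.62  2.1  -1.43  0.09  0.06]
[-0.379, -0.034, -2.022, -0.003, 0.14, 0.001]
[-0.405, -0.093, 0.097, -0.003, 0.14, 0.001]
```

Request:
move_arm(
  commands=[
    [[0.0,-0.03,-0.6,0,0,0],[-0.2,-0.05,-0.8,0,0.07,0],[-0.4,-0.09,-0.7,0,0.14,0],[-0.4,-0.09,-0.3,0,0.14,0],[-0.4,-0.09,0.1,0,0.14,0],[-0.4,-0.09,0.1,0,0.14,0],[-0.4,-0.09,0.1,0,0.14,0]],
  ],
)

```text
time: 7.15
position: [0.4125, 0.2206, 0.2421]
tool_rot: [-0.037, 0.99, 0.003, 0.14]
ft_force: [-0.5, 0.3, 0.7]
grip_width: 0.0661
grip_force: 0.0
```

```bash
python3 t.py .459 .2245 .083 4.3 16
```

```text
t 7.15 G [0.4578 0.2234 0.0845] z [ 0.276  0.017 -0.961] y [-0.074  0.997 -0.004] F [-0.52  0.26  0.72] w 0.0661 gf 0.0 q [ 0.27  0.6   2.03 -0.24  0.24 -1.15]
[-0.024, 0.01, 0.044, -0.004, 0.001, 0.0]
```

Request:
move_arm(
  commands=[
    [[0,0,0,0,0,0],[0,0,0,0,0,0],[0,0,0,0,0,0],[0,0,0,0,0,0],[-0.05,0,-0.19,0,0,0],[-0.11,0,-0.38,0,0,0],[-0.11,0,-0.38,0,0,0],[-0.11,0,-0.38,0,0,0],[-0.11,0,-0.38,0,0,0],[-0.11,0,-0.38,0,0,0],[-0.11,0,-0.38,0,0,0]],
  ],
  claw=1,
)

```text
time: 8.52
position: [0.4132, 0.2205, 0.2575]
tool_rot: [-0.036, 0.99, 0.003, 0.139]
ft_force: [-0.5, -0.4, 0.1]
grip_width: 0.0473
grip_force: 20.0
```

Request:
move_arm(
  commands=[
    [[0,0,0,0,0,0],[0,0,0,0,0,0]],
  ],
)

```text
time: 8.78
position: [0.4132, 0.2206, 0.2576]
tool_rot: [-0.036, 0.99, 0.004, 0.14]
ft_force: [-0.1, -0.2, 0.0]
grip_width: 0.047
grip_force: 20.0
```

```bash
python3 t.py .459 .2245 .083 4.3 16
```

```text
t 8.78 G [0.4585 0.2234 0.1   ] z [ 0.276  0.017 -0.961] y [-0.073  0.997 -0.003] F [-0.05 -0.22  0.04] w 0.047 gf 20.0 q [ 0.27  0.57  2.02 -0.21  0.28 -1.19]
[0.099, 0.014, 0.413, -0.004, 0.001, -0.001]
```

Middle is empty (about 0.6 N, against 4.1 N for the left). I lift it clear and go to above the tray.

```bash
python3 t.py .457 .2245 .20 4.3 16 .44 .456 .20 10 -9 .44 .456 .20 10 0
```

```text
t 8.78 G [0.4585 0.2234 0.1   ] z [ 0.276  0.017 -0.961] y [-0.073  0.997 -0.003] F [-0.05 -0.22  0.04] w 0.047 gf 20.0 q [ 0.27  0.57  2.02 -0.21  0.28 -1.19]
[-0.663, 0.008, -2.411, -0.004, 0.001, -0.001]
[-2.395, 5.878, -2.045, -0.01, 0.437, -0.102]
[-1.796, 5.813, -2.27, -0.017, 0.28, -0.1]
```

Request:
move_arm(
  commands=[
    [[-0.3,0,-1.1,0,0,0],[-0.66,0,-2.2,0,0,0],[-0.8,0.8,-2.4,0,0.1,0],[-1.2,1.9,-2.3,0,0.2,-0.05],[-1.6,3.1,-2.2,0,0.3,-0.1],[-2,4.3,-2.1,-0.01,0.4,-0.1],[-2.3,5.3,-2.05,-0.01,0.437,-0.1],[-2.4,5.88,-2.05,-0.01,0.437,-0.1],[-2.4,5.88,-2.05,-0.01,0.437,-0.1],[-2.4,5.88,-2.05,-0.01,0.437,-0.1]],
  ],
)

```text
time: 10.02
position: [0.465, 0.4597, 0.3618]
tool_rot: [-0.086, 0.993, -0.007, -0.079]
ft_force: [-0.2, -0.1, -0.6]
grip_width: 0.0473
grip_force: 20.0
```

```bash
python3 t.py .44 .456 .20 10 -9; python3 - <<'E'
from h import *
for n in("scene","side"):
    c=camera(n);np.savez(n+"1.npz",**c);cv2.imwrite(f"pics/{n}1.png",c["pixels"])
a=cv2.imread("pics/scene1.png");b=cv2.imread("pics/side1.png")
cv2.imwrite("pics/carry.png",np.hstack([cv2.resize(a[60:300,100:340],(400,400),interpolation=2),cv2.resize(b[100:340,180:420],(400,400),interpolation=2)]))
E
```

```text
t 10.03 G [0.4395 0.4552 0.1999] z [-0.155 -0.028 -0.987] y [-0.172  0.985 -0.001] F [-0.17 -0.13 -0.64] w 0.0473 gf 20.0 q [ 0.6   0.64  1.35  0.07  1.3  -1.17]
[-0.009, 0.017, -0.006, -0.0, -0.001, -0.002]
```

View pics/carry.png

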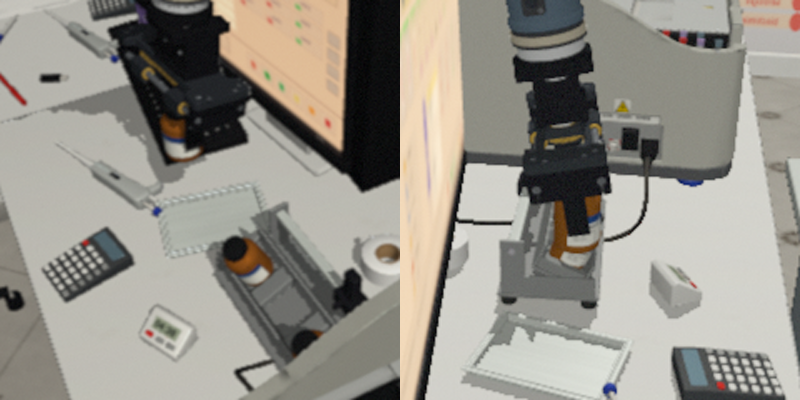

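The picture shows the middle bay empty, and the bottle held at about (180,135) left and (580,225) right, roughly upright. I fit its axis before lowering.

```bash
python3 - <<'E'
from h import *
from scipy.optimize import least_squares
o=get_obs();G=o["position"]+.164*R.from_quat(o["tool_rot"]).as_matrix()[:,2]
D=R.from_quat(o["tool_rot"]).as_matrix()
for ns in(("scene",),("side",),("scene","side")):
    A=[]
    for n in ns:
        c=dict(np.load(n+"1.npz"));W=cloud(c);p=c["pixels"].astype(int)
        d=W-G;loc=d@D
        k=(np.abs(d[...,:2]).max(-1)<.045)&(d[...,2]<.03)&(d[...,2]>-.052)&(p.max(-1)>75)
        A.append(W[k])
    A=np.vstack(A)-G
    f0=lambda x,Q:np.linalg.norm(np.cross(Q-np.array([x[0],x[1],0]),np.array([x[2],x[3],1])/np.sqrt(1+x[2]**2+x[3]**2)),axis=1)-.024
    x=np.zeros(4);Q=A[(A[:,2]<.006)&(A[:,2]>-.04)]
    for q in range(5):
        r=abs(f0(x,Q));Qk=Q[r<(.012 if q<2 else .005)]
        x=least_squares(f0,x,args=(Qk,),loss="soft_l1",f_scale=.0015).x
    lo=np.percentile(A[np.hypot(A[:,0],A[:,1])<.03][:,2],[1,3])
    print(ns,len(A),len(Qk),x.round(4),"tilt deg x,y",np.degrees(x[2:]).round(1),"low z",lo.round(4),np.std(f0(x,Qk)).round(4))
E
```

```text
('scene',) 303 203 [-0.0009 -0.001   0.0346 -0.0357] tilt deg x,y [ 2. -2.] low z [-0.0429 -0.0412] 0.001
('side',) 568 453 [-0.0013 -0.0017  0.0072  0.0005] tilt deg x,y [0.4 0. ] low z [-0.0417 -0.0404] 0.0009
('scene', 'side') 871 655 [-0.0011 -0.0015  0.0097 -0.0073] tilt deg x,y [ 0.6 -0.4] low z [-0.0424 -0.0406] 0.001
```

```bash
python3 t.py .447 .456 .07 10 -9 .447 .456 .050 10 -9
```

```text
t 10.12 G [0.4398 0.455  0.2002] z [-0.155 -0.027 -0.988] y [-0.171  0.985 -0.   ] F [-0.18 -0.38 -0.3 ] w 0.0472 gf 20.0 q [ 0.6   0.64  1.35  0.07  1.3  -1.17]
[-0.688, -0.003, 3.187, 0.0, -0.001, -0.003]
[-0.766, -0.003, 3.681, 0.0, -0.001, -0.003]
```

Request:
move_arm(
  commands=[
    [[-0.25,0,1.2,0,0,0],[-0.5,0,2.4,0,0,0],[-0.69,0,3.19,0,0,0],[-0.77,0,3.68,0,0,0],[-0.77,0,3.68,0,0,0],[-0.77,0,3.68,0,0,0]],
  ],
)

```text
time: 10.88
position: [0.473, 0.4619, 0.2132]
tool_rot: [-0.086, 0.993, -0.006, -0.077]
ft_force: [0.8, -0.1, 0.2]
grip_width: 0.0471
grip_force: 20.0
```

Request:
move_arm(
  commands=[
    [[0,0,0.03,0,0,0],[-0.01,0,0.06,0,0,0],[-0.01,0,0.06,0,0,0]],
  ],
)

```text
time: 11.25
position: [0.4726, 0.462, 0.2099]
tool_rot: [-0.086, 0.993, -0.006, -0.078]
ft_force: [-0.4, -0.8, -0.3]
grip_width: 0.0474
grip_force: 20.0
```

```bash
python3 t.py .447 .456 .046 10 -9
```

```text
t 11.25 G [0.4474 0.4577 0.0479] z [-0.154 -0.026 -0.988] y [-0.172  0.985  0.001] F [-0.39 -0.81 -0.32] w 0.0474 gf 20.0 q [ 0.59  0.84  1.42  0.08  1.03 -1.19]
[0.008, -0.035, 0.05, 0.001, 0.0, -0.002]
```

Request:
move_arm(
  commands=[
    [[0,0,0.025,0,0,0],[0,0,0.05,0,0,0],[0,0,0.05,0,0,0]],
  ],
)

```text
time: 11.62
position: [0.4726, 0.462, 0.2092]
tool_rot: [-0.086, 0.993, -0.006, -0.078]
ft_force: [-0.4, -0.8, 6.6]
grip_width: 0.0474
grip_force: 20.0
```

```bash
python3 t.py
```

```text
t 11.62 G [0.4475 0.4578 0.0472] z [-0.154 -0.026 -0.988] y [-0.172  0.985  0.001] F [-0.39 -0.8   6.56] w 0.0474 gf 20.0 q [ 0.59  0.84  1.42  0.08  1.03 -1.19]
```

Request:
move_arm(
  commands=[
    [[0,0,0,0,0,0],[0,0,0,0,0,0],[0,0,0,0,0,0],[0.05,0,-0.3,0,0,0],[0.2,0,-1.2,0,0,0],[0.4,0,-2.4,0,0,0],[0.48,0,-3,0,0,0],[0.48,0,-3,0,0,0]],
  ],
  claw=-0.6,
)

```text
time: 12.62
position: [0.4727, 0.4622, 0.3324]
tool_rot: [-0.086, 0.993, -0.005, -0.075]
ft_force: [-0.2, 0.6, -0.8]
grip_width: 0.0693
grip_force: 0.0
```

```bash
cat > fin.py <<'E'
from h import *
a,b=camera("scene"),camera("side")
cv2.imwrite("pics/now.png",np.hstack([cv2.resize(a["pixels"][140:300,170:350],(400,356),interpolation=2),cv2.resize(b["pixels"][160:340,200:400],(400,360),interpolation=2)[:356]]))
yaw=np.radians(4.3);e=np.array([-np.sin(yaw),np.cos(yaw)]);ex=np.array([np.cos(yaw),np.sin(yaw)])
M=np.array([.4597,.2245])
for n,c in(("scene",a),("side",b)):
    W=cloud(c);d=W[...,:2]-M
    k=(W[...,2]>.100)&(W[...,2]<.131)&(abs(d@ex-.08)<.03)&(abs(d@e)<.14)
    Q=d[k];print(n,k.sum(),"fin rack-y range",np.percentile(Q@e,[2,10,50,90,98]).round(4),"rack-x",np.percentile(Q@ex,[2,50,98]).round(4),"ztop",np.nanmax(W[...,2][(abs(d@ex-.08)<.03)&(abs(d@e)<.14)&(W[...,2]<.15)]))
E
python3 fin.py; python3 t.py
```

```text
scene 116 fin rack-y range [-0.0571 -0.0566 -0.0537 -0.0399 -0.0357] rack-x [0.0684 0.0708 0.0838] ztop 0.13499747795464656
side 7 fin rack-y range [-0.0381 -0.0373 -0.0355 -0.0335 -0.033 ] rack-x [0.0819 0.0823 0.0848] ztop 0.10776182987414679
t 12.72 G [0.4465 0.4572 0.167 ] z [-0.155 -0.027 -0.988] y [-0.172  0.985  0.   ] F [-0.15  0.94 -0.19] w 0.0699 gf 0.0 q [ 0.59  0.68  1.36  0.07  1.24 -1.18]
```

View pics/now.png

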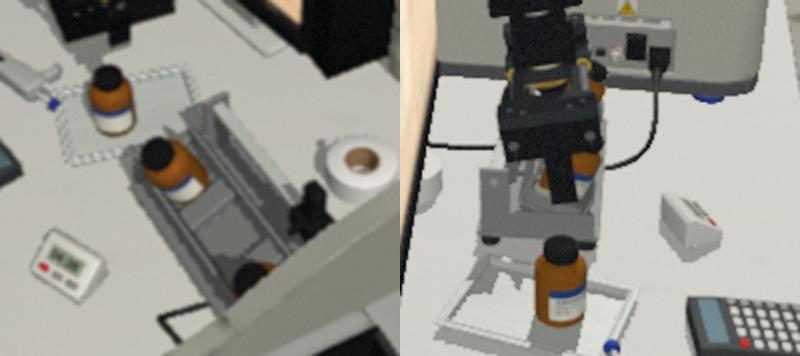

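The bottle stands in the tray at about (115,105) left and (560,285) right. The fin spans rack-y -57 to -35 mm. I cross-check the rack's centre from its end faces.

```bash
python3 - <<'E'
from h import *
yaw=np.radians(4.3);e=np.array([-np.sin(yaw),np.cos(yaw)]);ex=np.array([np.cos(yaw),np.sin(yaw)]);M=np.array([.4597,.2245])
for f in("scene0","side0","w1","scene1"):
    W=cloud(dict(np.load(f+".npz")));d=W[...,:2]-M;x=d@ex;y=d@e;z=W[...,2]
    k=(z>.025)&(z<.095)&(x>-.06)&(x<.10)&(abs(y)<.16)
    k2=k&(x>.055)&(x<.1)&(z>.07)
    for nm,q in(("all",k),("rail",k2)):
        if q.sum()>20: print(f,nm,q.sum(),"y",np.percentile(y[q],[.5,1,2,98,99,99.5]).round(4),"x",np.percentile(x[q],[1,99]).round(3))
    for lo,hi in((-.07,-.02),(.02,.12)):
        q=k2&(z>.08)&(y>lo)&(y<hi)
        if q.sum()>10: print("   rail x at",lo,hi,np.median(x[q]).round(4))
E
python3 t.py .5035 .1815 .191 4.3 25 .5395 .1843 .116 4.3 25
```

```text
scene0 all 2557 y [-0.0651 -0.0634 -0.0601  0.1289  0.13    0.1312] x [-0.025  0.087]
scene0 rail 637 y [-0.0641 -0.0636 -0.0623  0.1306  0.1314  0.1318] x [0.059 0.09 ]
   rail x at -0.07 -0.02 0.067
   rail x at 0.02 0.12 0.0752
side0 all 3019 y [-0.1317 -0.1302 -0.1283  0.134   0.1345  0.1351] x [-0.023  0.091]
side0 rail 548 y [-0.1317 -0.1312 -0.1298  0.134   0.1346  0.1352] x [0.058 0.093]
   rail x at -0.07 -0.02 0.071
   rail x at 0.02 0.12 0.0771
w1 all 23873 y [-0.1287 -0.1271 -0.1261  0.1287  0.1315  0.1326] x [-0.026  0.078]
w1 rail 2188 y [-0.1308 -0.1299 -0.1288  0.1321  0.1329  0.1334] x [0.062 0.08 ]
   rail x at -0.07 -0.02 0.071
   rail x at 0.02 0.12 0.0715
scene1 all 2900 y [-0.065  -0.0626 -0.0591  0.1287  0.1295  0.1308] x [-0.024  0.086]
scene1 rail 638 y [-0.0636 -0.0631 -0.0619  0.1296  0.1315  0.1324] x [0.058 0.09 ]
   rail x at -0.07 -0.02 0.0664
   rail x at 0.02 0.12 0.0754
t 12.72 G [0.4465 0.4572 0.167 ] z [-0.155 -0.027 -0.988] y [-0.172  0.985  0.   ] F [-0.15  0.94 -0.19] w 0.0699 gf 0.0 q [ 0.59  0.68  1.36  0.07  1.24 -1.18]
[2.164, -6.863, 0.07, 0.014, -0.594, 0.098]
[0.982, -6.95, 1.781, 0.014, -0.594, 0.098]
```

Request:
move_arm(
  commands=[
    [[0.6,-0.8,-0.8,0,-0.1,0.02],[1.2,-2,-1.3,0,-0.22,0.03],[1.8,-3.2,-1.3,0.01,-0.35,0.05],[2.3,-4.4,-1.2,0.01,-0.48,0.07],[2.5,-5.6,-0.9,0.014,-0.594,0.098],[2.4,-6.6,-0.4,0.014,-0.594,0.098],[2.16,-6.86,0.07,0.014,-0.594,0.098],[2.16,-6.86,0.07,0.014,-0.594,0.098],[2.16,-6.86,0.07,0.014,-0.594,0.098]],
  ],
)

```text
time: 13.85
position: [0.4346, 0.177, 0.3394]
tool_rot: [-0.037, 0.976, 0.008, 0.216]
ft_force: [0.2, 0.7, 1.9]
grip_width: 0.0693
grip_force: 0.0
```

```bash
python3 t.py .5395 .1843 .117 4.3 25
```

```text
t 13.85 G [0.5036 0.1823 0.1907] z [ 0.421  0.032 -0.907] y [-0.075  0.997  0.   ] F [0.24 0.67 1.94] w 0.0693 gf 0.0 q [ 0.16  0.39  2.01 -0.11  0.31 -1.39]
[-0.034, -0.016, 2.05, 0.001, -0.001, 0.0]
```

Request:
move_arm(
  commands=[
    [[-0.03,-0.02,0.8,0,0,0],[-0.03,-0.02,1.6,0,0,0],[-0.03,-0.02,2.05,0,0,0],[-0.03,-0.02,2.05,0,0,0]],
  ],
)

```text
time: 14.35
position: [0.4706, 0.1795, 0.2655]
tool_rot: [-0.037, 0.976, 0.008, 0.216]
ft_force: [-0.7, -0.1, -0.8]
grip_width: 0.0696
grip_force: 0.0
```

Request:
move_arm(
  commands=[
    [[0,0,0,0,0,0],[0,0,0,0,0,0],[0,0,0,0,0,0],[0,0,0,0,0,0],[0,0,0,0,0,0],[0,0,0,0,0,0],[0,0,0,0,0,0]],
  ],
  claw=1,
  squeeze=6,
)

```text
time: 15.22
position: [0.4706, 0.1786, 0.2661]
tool_rot: [-0.037, 0.975, 0.008, 0.217]
ft_force: [-0.6, -0.3, 1.8]
grip_width: 0.0221
grip_force: 6.0
```

```bash
python3 t.py .5359 .2312 .117 4.3 25
```

```text
t 15.22 G [0.5399 0.1839 0.1175] z [ 0.422  0.032 -0.906] y [-0.075  0.997  0.001] F [-0.59 -0.27  1.79] w 0.0221 gf 6.0 q [ 0.15  0.57  1.98 -0.21  0.15 -1.3 ]
[0.011, 1.189, 0.008, 0.0, 0.001, -0.0]
```

Request:
move_arm(
  commands=[
    [[0,0.3,0,0,0,0],[0,0.6,0,0,0,0],[0,0.9,0,0,0,0],[0.01,1.19,0,0,0,0],[0.01,1.19,0,0,0,0],[0.01,1.19,0,0,0,0]],
  ],
  squeeze=10,
)

```text
time: 15.98
position: [0.467, 0.2261, 0.266]
tool_rot: [-0.037, 0.975, 0.009, 0.217]
ft_force: [0.1, 0.9, 1.2]
grip_width: 0.0218
grip_force: 10.0
```

```bash
python3 t.py .5359 .2312 .117 4.3 25
```

```text
t 15.97 G [0.5364 0.2315 0.1176] z [ 0.423  0.033 -0.905] y [-0.075  0.997  0.001] F [0.14 0.94 1.2 ] w 0.0218 gf 10.0 q [ 0.25  0.59  1.94 -0.4   0.19 -1.02]
[0.009, -0.002, 0.007, 0.001, 0.002, -0.0]
```

Request:
move_arm(
  commands=[
    [[0,0,0,0,0,0],[0,0,0,0,0,0],[0,0,0,0,0,0],[0,0,-0.8,0,0,0],[0,0,-1.8,0,0,0],[0,0,-3,0,0,0],[0,0,-4,0,0,0],[0,0,-4,0,0,0]],
  ],
  claw=-0.2,
)

```text
time: 16.98
position: [0.3984, 0.221, 0.4133]
tool_rot: [-0.037, 0.975, 0.009, 0.219]
ft_force: [-0.5, -0.2, 0.2]
grip_width: 0.0522
grip_force: 0.0
```

```bash
python3 fin.py; python3 t.py;python3 - <<'E'
from h import *
c=camera("wrist");np.savez("w2.npz",**c)
yaw=np.radians(4.3);e=np.array([-np.sin(yaw),np.cos(yaw)]);ex=np.array([np.cos(yaw),np.sin(yaw)]);M=np.array([.4597,.2245])
W=cloud(c);d=W[...,:2]-M;x=d@ex;y=d@e;z=W[...,2]
k=(x>.055)&(x<.1)&(z>.07)&(z<.095)&(abs(y)<.16);print("rail",np.percentile(y[k],[.5,1,99,99.5]))
k=(x>.055)&(x<.1)&(z>.1)&(z<.133)&(abs(y)<.16);print("fin",k.sum(),np.percentile(y[k],[1,2,98,99]))
E
```

```text
scene 121 fin rack-y range [-0.0104 -0.0098 -0.0075  0.0058  0.0084] rack-x [0.0684 0.0712 0.084 ] ztop 0.13525784769800409
side 99 fin rack-y range [-0.0082 -0.0039  0.0094  0.0119  0.0132] rack-x [0.0694 0.0746 0.0834] ztop 0.13712356383345775
t 17.07 G [0.4682 0.2261 0.2622] z [ 0.423  0.032 -0.906] y [-0.075  0.997  0.   ] F [-0.14 -0.48 -0.03] w 0.0524 gf 0.0 q [ 0.28  0.25  1.95 -0.18  0.52 -1.23]
rail [-0.13104102 -0.13013512  0.13124147  0.13202608]
fin 607 [-0.00929673 -0.00916849  0.01203869  0.01227377]
```

View pics/now.png

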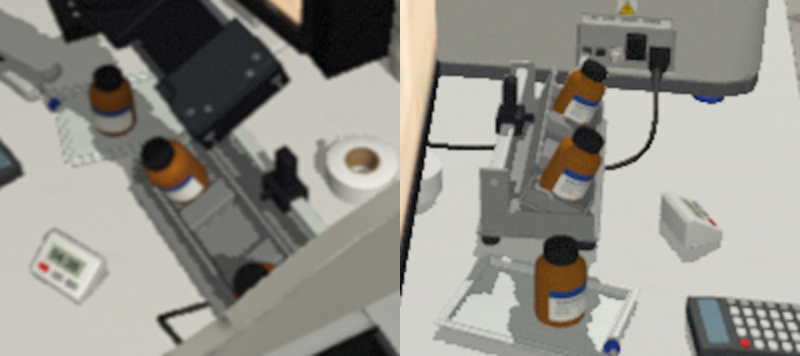

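The marker is in line with the middle bay to within about 1 mm. The bottle is upright in the tray at (560,285), and the other two are in their bays at (580,95) and (575,165).

```bash
python3 -c "
from rig import *
print(hand_in())"
```

```text
the job is handed in; nothing more can be done
None
```

The middle bottle was the empty one (about 0.6 N against 4.1 N for the left; the right was not weighed): it now stands upright in the returns tray, the other two are in their own bays, the marker is within about 1 mm of the middle bay, and the job was handed in at about 17 s.

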